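# Gauge the depth of the wide mould pocket

### The job

Gauge the depth of the wider of the two pockets in the wooden mould: pick up the depth gauge by the knob on its rod, stand its foot flat on the mould across that pocket, and gently push the rod down until it bottoms out. Keep it pressed against the bottom for a good second, then let go, leaving the gauge standing there with its rod still on the bottom.

Things in the scene. Friction and masses are not known exactly. Their poses are not given: they have to be found in the camera images.
- knob (a point): Centre (half-way up) of the knob of the depth gauge: an upright black plastic cylinder, 26 mm in diameter and 40 mm tall, at the top of the gauge's rod; its z axis is the rod's and points up. The bare rod below it is 10 mm in diameter. The gauge starts standing on the table on its foot, knob up. The knob, rod and foot cannot turn against one another; the rod only slides. All gauge parts weigh about 0.26 kg together.
- gauge: The depth gauge; origin at the centre of the flat underside of the gauge's foot, a steel bar 110 mm long (its y axis), 36 mm wide (x) and 18 mm tall; z points up out of it through the rod. A steel guide collar 22 mm in diameter, reaching 48 mm above the underside, stands on the middle of the bar and the rod slides through it.
- rod_tip (a point): Lower end of the gauge's rod (10 mm in diameter, slightly chamfered), on its axis, 124 mm below the knob's centre. At the start it is drawn up inside the foot, 2 to 14 mm above the underside.
- rod (a joint): How far the rod is pushed down through the foot, in m, from -0.015 (top stop) to 0.055 (bottom stop). At 0 the tip is 2 mm above the foot's underside; the tip sticks out below the underside by the joint value less 2 mm. The slide is stiff: it takes about 4 N to move it, so it stays where it is left, does not sink by itself, and carries the foot when the gauge is lifted by the knob.
- wide_pocket (a point): Centre of the mouth of the wider pocket, level with the flat top of the mould. The mould is a fixed wooden block, 150 mm (its x axis) by 90 mm (y) by 60 mm tall, axes as here, z up; its centre lies 35 mm along -x from this point. This pocket is round, 40 mm in diameter, blind, 26 to 42 mm deep (differs from run to run). The other pocket, 24 mm in diameter, lies 75 mm along -x from this point. The foot, in any direction, spans the wide pocket.
- pocket_floor (a point): Centre of the flat wooden floor of the wide pocket, straight below wide_pocket; z up. The floor is rigid.
- floor_disc: The round wooden disc, 40 mm in diameter and 16 mm thick, fixed as the floor of the wide pocket; origin at the centre of its underside, 16 mm below the floor's surface.
There are look-alikes about, which are no part of the job. There is more than one size of the floor_disc; the job needs the middle-sized. Of the things shaped like the gauge, the steel one is meant.

How it is judged:
On the way:
1. the rod is kept pressed (more than 0.5 N) against the floor of the wide pocket for 0.7 s, with the foot on the mould (angle between gauge's own z axis and vertical below 0.04 rad and z of gauge in the frame of wide_pocket between -0.0025 and 0.0025 m and horizontal distance between rod_tip and wide_pocket below 0.018 m and z of rod_tip in the frame of pocket_floor below 0.002 m and contact force between gauge and floor_disc above 0.5 N and contact force between the fingers and gauge above 0.5 N), for 0.7 s.
At the end, for the whole second after the job is handed in: The gauge stands released and at rest with its foot flat on the mould (within 2.5 mm and 0.04 rad), its rod in the wide pocket (within 18 mm of the pocket's axis) with the tip within 2 mm of the pocket's floor (angle between gauge's own z axis and vertical below 0.04 rad and z of gauge in the frame of wide_pocket between -0.0025 and 0.0025 m and horizontal distance between rod_tip and wide_pocket below 0.018 m and z of rod_tip in the frame of pocket_floor below 0.002 m and linear speed of gauge below 0.02 m/s); the robot touches nothing.
It fails at once if the rod is rammed against the pocket's floor with more than 60 N (contact force between gauge and floor_disc above 60 N).
It also fails if it takes over 48 s, if anything falls off the work surface, if the arm or the gripper's body presses on something with over 40 N, if the wrist force passes 120 N, or if a joint passes its speed limit or range.

### The arm

A 6-joint arm with a two-finger parallel gripper is mounted at the origin on the work surface. World frame = base frame: x ahead of the robot, y to its left, z up, the work surface at z = 0. Lengths are in m, angles in rad, forces in N, time in s.
With the tool pointing down it reaches from about 0.35 to 0.725 m from the base axis. Payload 6 kg.
Tool frame: the origin (TCP) lies at the very end of the fingers, on their centre line; the grasp point (between the pads) lies 19 mm behind it; z points along the fingers, y is the line along which they close (so a half turn about z gives the same grasp; the last joint's range is limited). The gripper opens to 85 mm and grips with 20 to 120 N. Pads are 22 mm wide; open, the fingers measure 114 mm over their backs; the gripper's body (76 mm by 85 mm) begins 54 mm behind the grasp point. The pads swing forward as they close: fully open they stand 13 mm farther back than shut.
Start: joints at [-0.841, 0.04, 0.085, 0, -1.615, -0.334], TCP at [0.231, -0.554, 0.231] pointing down, gripper open.
Joint ranges: [-2.56, 2.56], [-1.29, 2.01], [-1.08, 1.49], [-3.29, 1.98], [-2.81, -0.18], [-2.99, 2.99]. Speed limits (rad/s): [2.57, 2.57, 3.01, 3.14, 3.14, 3.14].

### API

Orientations are given as a 3x3 rotation matrix whose columns are the frame's x, y, z axes.
In Python, from rig import * gives the robot as it stands.
- The arm moves only by the tool servo_tool, never from a script. Its arguments are lists of equal length, an entry for each row: "xyz": the shift along the tool's x, y, z in units of 30 mm (1.0 is 30 mm), a list of three; "angular": the turn, a rotation vector about the tool's x, y, z in units of 6 degrees (1.0 is 6 degrees), a list of three. In form: {"xyz": [[dx, dy, dz], ...], "angular": [[ax, ay, az], ...]}. A call has 1 to 12 rows; each row shifts and turns the commanded pose from where the row before left it, along the tool's axes as they then stand; what a row does not reach is not made up. A row lasts 1/8 s, in which the tool goes at most 62.5 mm and 10.7 degrees, less where a joint would pass 70% of its speed; a pose out of reach is approached as far as the arm can. A call is refused whole if a number of a shift passes 1 or a number of a turn 1, either way. A call with a gripper value outside its range is refused whole. "jaw" is the finger opening in mm, from 0 to 85.4, set as the call begins (left out, the last holds). The fingers move at their own pace and stop on an object; "force" is the grip in N (left out, the last holds). Time passes only in rows, so rows that do not move let the fingers close. It gives the time, the measured TCP pose, the force, the opening and the grip force at its end, in the units of the state.
- read_state(): the state, without advancing time (a new reading comes with each control period).
- get_image(name): name is "scene" or "top"; returns the picture (480x640x3 uint8, blue, green, red); there is no depth.
- camera_model(name): a dict with "intrinsics" (3x3 intrinsics, pixels), "R" (3x3) and "t" (3): a world point X has camera coordinates R X + t. Camera axes: x right, y down, z forward; pixel columns grow to the right and rows downward; lengths in m; the calibration is good to about 2 mm. A picture is of the moment at which its call begins. camera_model takes no time and is no camera call.
- finish_job(): hands the job in; it is judged then, once.
Trained networks look in the newest picture that a camera, given by its name, has taken for a name from the list of things; names that differ only in an ending like _2 or _b are one class to them, and where a whole thing is asked for, a point or a joint stands for the part that bears it (a point fixed in the world has none). Each returns a list of dicts, best first, with "p" (0 to 1); they miss things now and then, are a little off and sometimes report something else, mostly with a low value. They report only what shows in the picture. A call takes as long as a camera call. They do not tell look-alikes from the thing itself.
- find_in(label, camera): "xy" ([column, row] in pixels, amid what is visible of it).
The state is a dict: "time": time; "joint_pos": joint angles; "qd": joint speeds; "effort": joint torques, N m; "ee_pos": TCP position; "eef_rot": TCP orientation; "wrist_force": force on the tool from outside, world axes, zero at the start; "moment": the same for the moment, N m; "width": opening from 0.0 (shut) to 1.0 (fully open); "gripper_force": force on a finger pad.
Only numpy, scipy, OpenCV 4.12 (cv2) and the standard library are available. Lean on these libraries where they do the work, as an engineer would, in place of code of your own. Each camera call takes 0.05 s, during which the arm holds its last target. There are 200 camera calls.

## Working session

There is one attempt and no reset: what is moved stays moved. The work goes in short steps, Python scripts to look and compute and a tool call to move; the robot and the scene stay as the last step left them, time stands still between calls to the robot, and variables do not carry over. Pictures are saved under pics/ and viewed, at most 10 in all, crops included, and the job is handed in when it is done.

Besides the shell and the picture viewer there is one more tool, called after "Emit:" as name(argument=value, ...), one argument or row to a line, values as JSON. servo_tool: Moves the arm, as the interface text tells. Its arguments: {"type":"object","properties":{"xyz":{"type":"array"},"angular":{"type":"array"},"jaw":{"type":"number"},"force":{"type":"number"}},"required":["xyz","angular"]}

```bash
mkdir -p pics
cat > h.py <<'E'
from rig import *
import numpy as np, cv2
def ray(cam,uv,z):
    m=camera_model(cam);K,R,t=map(np.array,(m["intrinsics"],m["R"],m["t"]))
    d=R.T@np.linalg.solve(K,[uv[0],uv[1],1]);c=-R.T@t
    return c+d*(z-c[2])/d[2]
def proj(cam,X):
    m=camera_model(cam);K,R,t=map(np.array,(m["intrinsics"],m["R"],m["t"]))
    p=K@(R@np.array(X)+t);return p[:2]/p[2]
E
python3 - <<'E'
from h import *
for c in("scene","top"):
    cv2.imwrite(f"pics/{c}0.png",get_image(c))
    m=camera_model(c);print(c,np.round(-np.array(m["R"]).T@m["t"],3))
    for l in("knob","gauge","wide_pocket","pocket_floor","floor_disc"):
        print(l,[(np.round(r["xy"]).tolist(),round(r["p"],2)) for r in find_in(l,c)])
s=read_state();print(s["time"],s["ee_pos"],np.round(s["eef_rot"],3).tolist())
E
```

```text
scene [0.928 0.156 0.65 ]
knob [([470.0, 268.0], 0.9), ([502.0, 369.0], 0.83)]
gauge [([465.0, 306.0], 0.95), ([490.0, 401.0], 0.71)]
wide_pocket [([237.0, 285.0], 0.61)]
pocket_floor [([268.0, 228.0], 0.67), ([168.0, 269.0], 0.56)]
floor_disc [([272.0, 228.0], 0.74), ([502.0, 370.0], 0.65), ([170.0, 269.0], 0.64)]
top [ 0.384 -0.049  0.832]
knob [([150.0, 173.0], 0.97), ([191.0, 267.0], 0.74)]
gauge [([208.0, 270.0], 0.92), ([170.0, 184.0], 0.77)]
wide_pocket [([403.0, 203.0], 0.69)]
pocket_floor [([423.0, 213.0], 0.78), ([417.0, 300.0], 0.77), ([475.0, 201.0], 0.76)]
floor_disc [([424.0, 216.0], 0.84), ([476.0, 205.0], 0.7), ([418.0, 298.0], 0.57)]
0.6 [ 0.23132415 -0.55357531  0.23123473] [[-0.923, -0.386, -0.0], [-0.386, 0.923, 0.0], [0.0, 0.0, -1.0]]
```

View pics/scene0.png

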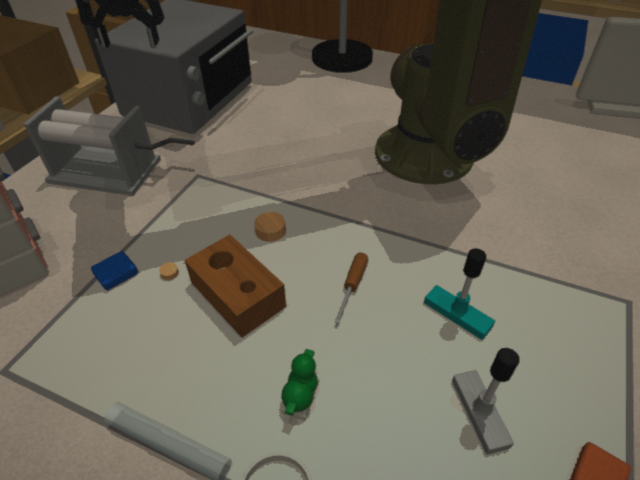

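View pics/top0.png

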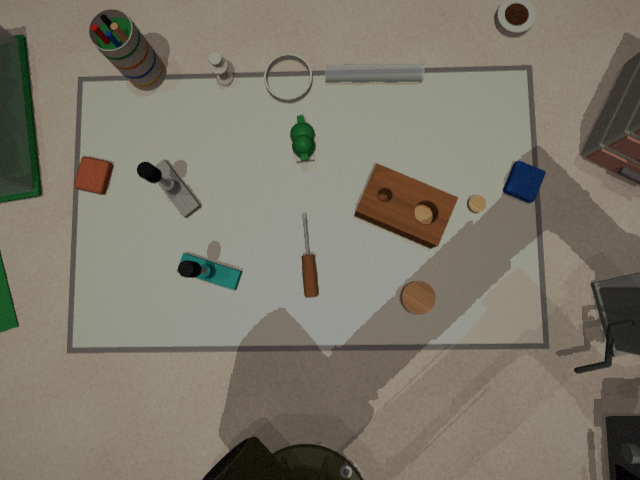

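The steel gauge is at scene (490,401) / top (170,184). The teal look-alike is at scene (465,306) / top (208,270). The description says steel, so I take the grey one. The mould is at scene (237,285) / top (405,205), and its wider pocket is at top (424,213). I'll confirm with one enlarged montage.

Run:
```python
import cv2,numpy as np
t=cv2.imread("pics/top0.png");s=cv2.imread("pics/scene0.png")
f=lambda im,x,y,w,h:cv2.resize(im[y:y+h,x:x+w],(400,300),interpolation=cv2.INTER_CUBIC)
a=np.hstack([f(t,120,150,100,75),f(t,345,157,120,90)]);b=np.hstack([f(s,430,340,160,120),f(s,175,225,140,105)])
cv2.imwrite("pics/crop1.png",np.vstack([a,b]))
```

```text
(no output)
```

View pics/crop1.png

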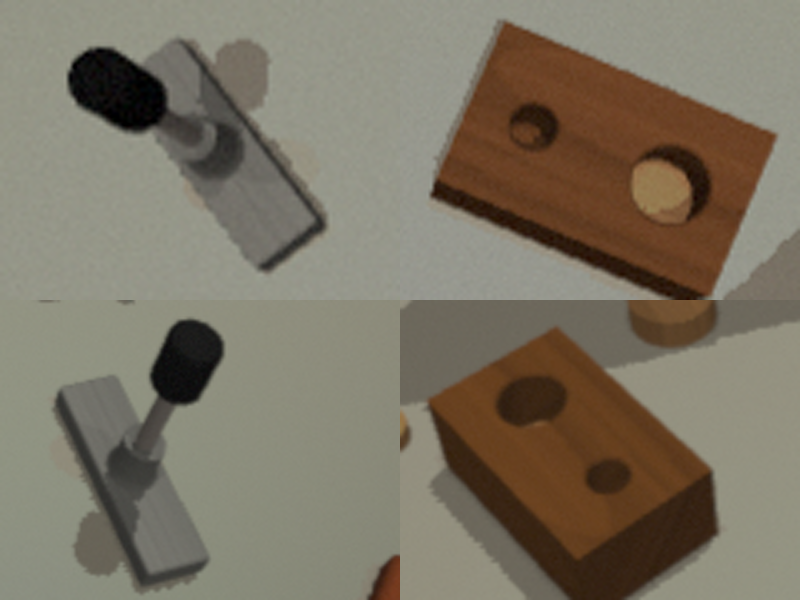

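The grey steel gauge and the mould are clear in all four views. I'll fit both poses to the corner pixels read off the crops.

```bash
cat > fit.py <<'E'
from h import *
from scipy.optimize import least_squares
def T(x,y,a,P):
    c,s=np.cos(a),np.sin(a);return np.array([x+c*P[0]-s*P[1],y+s*P[0]+c*P[1],P[2]])
def fit(obs,f,p0s):
    best=min((least_squares(lambda p:np.concatenate([proj(c,f(p,k))-uv for c,k,uv in obs]),p0,loss="soft_l1") for p0 in p0s),key=lambda r:r.cost)
    r=np.concatenate([proj(c,f(best.x,k))-uv for c,k,uv in obs]);return best.x,np.round(r.reshape(-1,2),1)
M={'w':(0,0,.06),'n':(-.075,0,.06),'a':(.04,.045,.06),'b':(.04,-.045,.06),'c':(-.11,-.045,.06),'d':(-.11,.045,.06)}
# wide end corners a (right/+y side when looking along +x ... ) ; d,c narrow end
def mk(tc,sc):
    return [("top",k,np.array(v)) for k,v in tc.items()]+[("scene",k,np.array(v)) for k,v in sc.items()]
G={'e':(.018,.055,.018),'f':(-.018,.055,.018),'g':(-.018,-.055,.018),'h':(.018,-.055,.018)}
E
python3 - <<'E'
from fit import *
w=ray("top",(426.3,212.5),.06);n=ray("top",(385.2,195.1),.06);print("w,n",w,n,np.linalg.norm(w-n)); print("scene w",ray("scene",(221.6,260),.06))
a0=np.arctan2(*(w-n)[1::-1])
best=None
tc=[(457.8,197.2),(438.6,245.8),(355.2,211.9),(375.6,163.6)]; sc=[(229.6,234.8),(185.5,260.7),(237.3,315.3),(284.2,285.2)]
allp={"top":tc,"scene":sc}
def near(c,X,L): # nearest observed corner
    p=proj(c,X);return min(L,key=lambda q:np.hypot(*(p-q)))
obs=mk({'w':(426.3,212.5),'n':(385.2,195.1)},{'w':(221.6,260),'n':(248.2,286.6)})
for c in allp:
    for k in 'abcd': obs.append((c,k,np.array(near(c,T(w[0],w[1],a0,M[k]),allp[c]))))
x,r=fit(obs,lambda p,k:T(*p,M[k]),[(w[0],w[1],a0)]);print("mould",np.round(x,4),r.tolist())
tg=[(165.5,160),(200.5,205),(185.5,216.5)];sg=[(453.2,378),(477.2,370.8),(513.2,443.2),(487.2,452)]
S=[ray("scene",q,.018) for q in sg];c0=np.mean(S,0);d=S[2]-S[1];a0=np.arctan2(-d[0],d[1])
print([np.round(q,3).tolist() for q in S])
obs=[]
for c,L in(("top",tg),("scene",sg)):
    for q in L:
        k=min(G,key=lambda k:np.hypot(*(proj(c,T(c0[0],c0[1],a0,G[k]))-q)));obs.append((c,k,np.array(q)))
def f(p,k):
    if k=='t':return np.array([p[0],p[1],p[3]+.02])
    if k=='u':return np.array([p[0],p[1],p[3]-.02])
    return T(*p[:3],G[k])
obs+=[("top",'t',np.array((120+104/4,150+83/4))),("top",'u',np.array((120+133/4,150+97/4))),("scene",'t',np.array((507.6,356.8))),("scene",'u',np.array((502,373.6)))]
x,r=fit(obs,f,[(c0[0],c0[1],a0,.13)]);print("gauge",np.round(x,4),[(o[0][0],o[1],q.tolist()) for o,q in zip(obs,r)])
E
```

```text
w,n [ 0.505286   -0.21250636  0.06      ] [ 0.53645561 -0.14422008  0.06      ] 0.07506370747406696
scene w [ 0.50745736 -0.20931877  0.06      ]
mould [ 0.5063 -0.2113 -1.9913] [[-0.7, -0.6], [-0.8, -0.2], [-0.7, -0.9], [-0.2, -1.1], [-0.1, -0.3], [-0.8, -0.2], [-0.1, -0.9], [-0.1, -0.4], [-1.3, -1.2], [0.1, -1.4], [0.4, -1.9], [0.1, -0.2]]
[[0.54, 0.189, 0.018], [0.515, 0.218, 0.018], [0.6, 0.281, 0.018], [0.625, 0.252, 0.018]]
gauge [ 0.5677  0.2343 -0.9372  0.1292] [('t', 'e', [-1.4, -2.5]), ('t', 'h', [-1.7, -0.5]), ('t', 'g', [-2.8, -0.0]), ('s', 'h', [-0.3, -3.8]), ('s', 'g', [-1.0, -1.6]), ('s', 'f', [0.1, 0.8]), ('s', 'e', [0.3, -1.8]), ('t', 't', [-1.8, -2.3]), ('t', 'u', [0.9, 0.5]), ('s', 't', [0.2, -0.2]), ('s', 'u', [-3.1, 0.2])]
```

Wide pocket centre is about (0.506, -0.211), the gauge about (0.568, 0.234), and the knob centre about 0.129 high. Keeping the tool's yaw works for both places, so I'll move over the gauge.

Emit:
servo_tool(
  xyz=[
    [-0.976, 0.948, 0],
    [-0.976, 0.948, 0],
    [-0.976, 0.948, 0],
    [-0.976, 0.948, 0],
    [-0.976, 0.948, 0],
    [-0.976, 0.948, 0],
    [-0.976, 0.948, 0],
    [-0.976, 0.948, 0],
    [-0.976, 0.948, 0],
    [-0.976, 0.948, 0],
    [-0.976, 0.948, 0],
    [-0.976, 0.948, 0],
  ],
  angular=[
    [0, 0, 0],
    [0, 0, 0],
    [0, 0, 0],
    [0, 0, 0],
    [0, 0, 0],
    [0, 0, 0],
    [0, 0, 0],
    [0, 0, 0],
    [0, 0, 0],
    [0, 0, 0],
    [0, 0, 0],
    [0, 0, 0],
  ],
  jaw=85,
)

```text
time: 2.1
ee_pos: [0.4243, -0.1019, 0.2316]
eef_rot: [[-0.923, -0.386, 0.001], [-0.386, 0.923, 0.0], [-0.001, -0.0, -1.0]]
wrist_force: [0.4, 0.1, 0.3]
width: 0.998
gripper_force: 0.0
```

Emit:
servo_tool(
  xyz=[
    [-0.976, 0.948, 0],
    [-0.976, 0.948, 0],
    [-0.976, 0.948, 0],
    [-0.976, 0.948, 0],
    [-0.976, 0.948, 0],
    [-0.976, 0.948, 0],
    [-0.976, 0.948, 0],
    [-0.976, 0.948, 0],
    [-0.976, 0.948, 0],
    [0, 0, 0],
    [0, 0, 0],
  ],
  angular=[
    [0, 0, 0],
    [0, 0, 0],
    [0, 0, 0],
    [0, 0, 0],
    [0, 0, 0],
    [0, 0, 0],
    [0, 0, 0],
    [0, 0, 0],
    [0, 0, 0],
    [0, 0, 0],
    [0, 0, 0],
  ],
)

```text
time: 3.48
ee_pos: [0.5684, 0.2344, 0.2312]
eef_rot: [[-0.923, -0.386, -0.0], [-0.386, 0.923, -0.0], [0.0, -0.0, -1.0]]
wrist_force: [0.4, -0.4, -0.6]
width: 0.994
gripper_force: 0.0
```

Run:
```python
from fit import *
s=read_state();p=np.array(s["ee_pos"]);R=np.array(s["eef_rot"]);print(s["time"],p,np.round(R,3).tolist(),np.round(s["wrist_force"],1))
print(R.T@(np.array([.568,.234,.108])-p)/.03)
for c in("scene","top"):
    im=get_image(c);cv2.imwrite(f"pics/{c}1.png",im)
    print(c,[(np.round(r["xy"]).tolist(),round(r["p"],2)) for r in find_in("knob",c)],proj(c,(.568,.234,.129)))
t=cv2.imread("pics/top1.png");s=cv2.imread("pics/scene1.png")
f=lambda im,x,y,w,h:cv2.resize(im[y:y+h,x:x+w],(400,300),interpolation=cv2.INTER_CUBIC)
cv2.imwrite("pics/crop2.png",np.hstack([f(t,70,110,200,150),f(s,400,260,240,180)]))
```

```text
3.475 [0.56836006 0.23439348 0.23116349] [[-0.923, -0.386, -0.0], [-0.386, 0.923, -0.0], [0.0, -0.0, -1.0]] [ 0.4 -0.4 -0.6]
[ 0.01430271 -0.00644171  4.10545811]
scene [([468.0, 272.0], 0.85), ([502.0, 368.0], 0.83)] [502.89399862 365.63256123]
top [([149.0, 170.0], 0.82), ([192.0, 266.0], 0.59)] [149.52537609 171.47427886]
```

View pics/crop2.png

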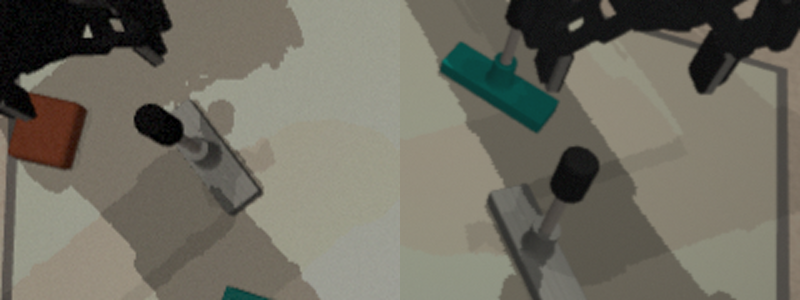

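The knob sits undisturbed where predicted, at scene (502,368) and top (149,170), between the open fingers. I'll descend and grip.

Emit:
servo_tool(
  xyz=[
    [0, 0, 0.8],
    [0, 0, 0.8],
    [0, 0, 0.8],
    [0, 0, 0.6],
    [0, 0, 0.5],
    [0, 0, 0.4],
    [0, 0, 0.2],
    [0, 0, 0],
    [0, 0, 0],
  ],
  angular=[
    [0, 0, 0],
    [0, 0, 0],
    [0, 0, 0],
    [0, 0, 0],
    [0, 0, 0],
    [0, 0, 0],
    [0, 0, 0],
    [0, 0, 0],
    [0, 0, 0],
  ],
)

```text
time: 4.8
ee_pos: [0.5687, 0.2347, 0.109]
eef_rot: [[-0.923, -0.386, 0.001], [-0.386, 0.923, 0.001], [-0.001, 0.0, -1.0]]
wrist_force: [0.5, -0.3, 0.1]
width: 0.996
gripper_force: 0.0
```

Emit:
servo_tool(
  xyz=[
    [0, 0, 0],
    [0, 0, 0],
    [0, 0, 0],
    [0, 0, 0],
    [0, 0, 0],
    [0, 0, 0],
    [0, 0, 0],
    [0, 0, 0],
  ],
  angular=[
    [0, 0, 0],
    [0, 0, 0],
    [0, 0, 0],
    [0, 0, 0],
    [0, 0, 0],
    [0, 0, 0],
    [0, 0, 0],
    [0, 0, 0],
  ],
  jaw=10,
  force=50,
)

```text
time: 5.8
ee_pos: [0.5684, 0.2347, 0.1084]
eef_rot: [[-0.923, -0.386, 0.0], [-0.386, 0.923, 0.0], [-0.0, 0.0, -1.0]]
wrist_force: [-1.4, 1.0, 1.6]
width: 0.296
gripper_force: 49.2
```

Emit:
servo_tool(
  xyz=[
    [0, 0, -0.2],
    [0, 0, -0.5],
    [0, 0, -0.8],
    [0, 0, -0.8],
    [0, 0, -0.8],
    [0, 0, -0.8],
    [0, 0, -0.8],
    [0, 0, -0.5],
    [0, 0, -0.2],
    [0, 0, 0],
    [0, 0, 0],
  ],
  angular=[
    [0, 0, 0],
    [0, 0, 0],
    [0, 0, 0],
    [0, 0, 0],
    [0, 0, 0],
    [0, 0, 0],
    [0, 0, 0],
    [0, 0, 0],
    [0, 0, 0],
    [0, 0, 0],
    [0, 0, 0],
  ],
)

```text
time: 7.18
ee_pos: [0.5681, 0.2345, 0.2691]
eef_rot: [[-0.923, -0.386, -0.002], [-0.386, 0.923, -0.001], [0.002, -0.0, -1.0]]
wrist_force: [-0.3, -0.7, -2.7]
width: 0.291
gripper_force: 49.2
```

Run:
```python
from fit import *
s=read_state();p=np.array(s["ee_pos"]);R=np.array(s["eef_rot"]);print(s["time"],p,s["width"],np.round(s["wrist_force"],1),np.round(s["moment"],2))
print(R.T@(np.array([.506,-.211,p[2]])-p)/.03)
for c in("scene","top"):
    im=get_image(c);cv2.imwrite(f"pics/{c}2.png",im)
t=cv2.imread("pics/top2.png");s=cv2.imread("pics/scene2.png")
f=lambda im,x,y,w,h:cv2.resize(im[y:y+h,x:x+w],(400,300),interpolation=cv2.INTER_CUBIC)
cv2.imwrite("pics/crop3.png",np.hstack([f(t,40,80,200,150),f(s,400,200,240,180)]))
```

```text
7.175 [0.56812718 0.23450179 0.26905805] 0.2914804072954196 [-0.3 -0.7 -2.7] [ 0.01 -0.03  0.07]
[  7.63719518 -12.90294343   0.01498071]
```

View pics/crop3.png

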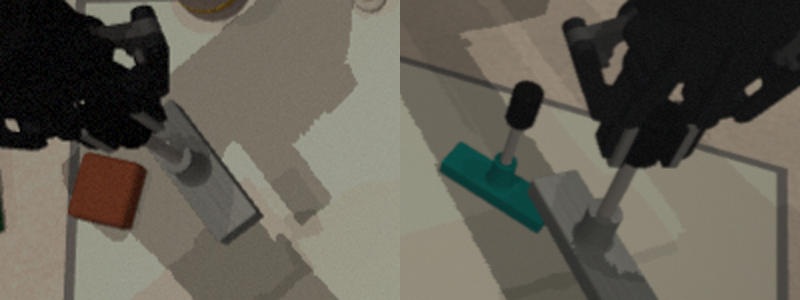

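The steel gauge hangs upright from the fingers and the teal one hasn't moved. I'll carry it over the wide pocket.

Emit:
servo_tool(
  xyz=[
    [0.25, -0.4, 0],
    [0.5, -0.85, 0],
    [0.5, -0.85, 0],
    [0.5, -0.85, 0],
    [0.5, -0.85, 0],
    [0.5, -0.85, 0],
    [0.5, -0.85, 0],
    [0.5, -0.85, 0],
    [0.5, -0.85, 0],
    [0.5, -0.85, 0],
    [0.5, -0.85, 0],
    [0.5, -0.85, 0],
  ],
  angular=[
    [0, 0, 0],
    [0, 0, 0],
    [0, 0, 0],
    [0, 0, 0],
    [0, 0, 0],
    [0, 0, 0],
    [0, 0, 0],
    [0, 0, 0],
    [0, 0, 0],
    [0, 0, 0],
    [0, 0, 0],
    [0, 0, 0],
  ],
)

```text
time: 8.78
ee_pos: [0.5212, -0.1034, 0.2704]
eef_rot: [[-0.923, -0.385, 0.0], [-0.385, 0.923, 0.0], [-0.0, -0.0, -1.0]]
wrist_force: [0.2, 0.1, -1.9]
width: 0.286
gripper_force: 49.4
```

Emit:
servo_tool(
  xyz=[
    [0.5, -0.85, 0],
    [0.5, -0.85, 0],
    [0.5, -0.85, 0],
    [0.38, -0.6, 0],
    [0, 0, 0.5],
    [0, 0, 0.5],
    [0, 0, 0.5],
    [0, 0, 0],
    [0, 0, 0],
  ],
  angular=[
    [0, 0, 0],
    [0, 0, 0],
    [0, 0, 0],
    [0, 0, 0],
    [0, 0, 0],
    [0, 0, 0],
    [0, 0, 0],
    [0, 0, 0],
    [0, 0, 0],
  ],
)

```text
time: 9.9
ee_pos: [0.5066, -0.2106, 0.2257]
eef_rot: [[-0.922, -0.386, 0.0], [-0.386, 0.922, -0.0], [-0.0, -0.001, -1.0]]
wrist_force: [-0.0, 0.3, -2.2]
width: 0.292
gripper_force: 49.5
```

Run:
```python
from fit import *
s=read_state();p=np.array(s["ee_pos"]);R=np.array(s["eef_rot"]);print(s["time"],p,s["width"],np.round(s["wrist_force"],1),np.round(s["moment"],2))
print(R.T@(np.array([.506,-.211,p[2]])-p)/.03)
for c in("scene","top"):
    im=get_image(c);cv2.imwrite(f"pics/{c}3.png",im)
    print([(np.round(r["xy"]).tolist(),round(r["p"],2)) for r in find_in("gauge",c)])
    print("expected foot",proj(c,(p[0],p[1],p[2]-.11+.018)))
t=cv2.imread("pics/top3.png");s=cv2.imread("pics/scene3.png")
f=lambda im,x,y,w,h:cv2.resize(im[y:y+h,x:x+w],(400,300),interpolation=cv2.INTER_CUBIC)
cv2.imwrite("pics/crop4.png",np.hstack([f(t,330,110,200,150),f(s,150,120,240,180)]))
```

```text
9.9 [ 0.50660697 -0.21061381  0.2257166 ] 0.2915513615139001 [-0.   0.3 -2.2] [-0.   -0.   -0.01]
[ 2.36338818e-02 -4.06240024e-03 -3.39563758e-06]
[([466.0, 307.0], 0.9), ([208.0, 219.0], 0.59), ([240.0, 290.0], 0.44)]
expected foot [213.93193085 227.13327372]
[([437.0, 213.0], 0.7)]
expected foot [434.99428764 204.01368518]
```

View pics/crop4.png

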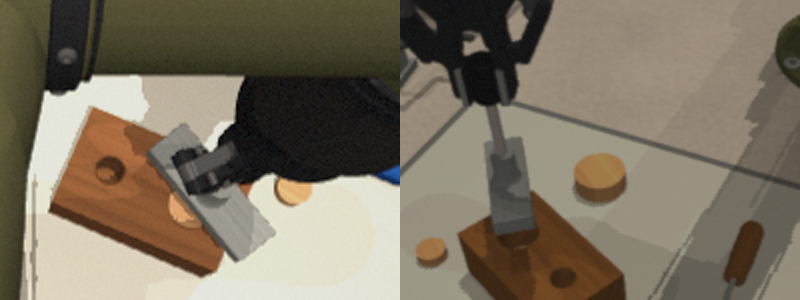

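The foot is centred over the wide pocket: top about (436,206) against the predicted (435,204). I'll lower until it seats and then start pushing the rod.

Emit:
servo_tool(
  xyz=[
    [0, 0, 0.3],
    [0, 0, 0.5],
    [0, 0, 0.5],
    [0, 0, 0.3],
    [0, 0, 0.1],
    [0, 0, 0.1],
    [0, 0, 0.1],
    [0, 0, 0.1],
    [0, 0, 0.1],
    [0, 0, 0.1],
    [0, 0, 0],
    [0, 0, 0],
  ],
  angular=[
    [0, 0, 0],
    [0, 0, 0],
    [0, 0, 0],
    [0, 0, 0],
    [0, 0, 0],
    [0, 0, 0],
    [0, 0, 0],
    [0, 0, 0],
    [0, 0, 0],
    [0, 0, 0],
    [0, 0, 0],
    [0, 0, 0],
  ],
)

```text
time: 11.6
ee_pos: [0.5066, -0.2108, 0.1593]
eef_rot: [[-0.923, -0.386, 0.0], [-0.386, 0.923, -0.0], [-0.0, -0.0, -1.0]]
wrist_force: [-0.8, 0.5, 2.3]
width: 0.293
gripper_force: 50.1
```

Emit:
servo_tool(
  xyz=[
    [0, 0, 0.1],
    [0, 0, 0.1],
    [0, 0, 0.1],
    [0, 0, 0.1],
    [0, 0, 0.1],
    [0, 0, 0.05],
    [0, 0, 0.05],
    [0, 0, 0],
  ],
  angular=[
    [0, 0, 0],
    [0, 0, 0],
    [0, 0, 0],
    [0, 0, 0],
    [0, 0, 0],
    [0, 0, 0],
    [0, 0, 0],
    [0, 0, 0],
  ],
)

```text
time: 12.6
ee_pos: [0.5065, -0.2108, 0.141]
eef_rot: [[-0.923, -0.386, -0.0], [-0.386, 0.923, 0.0], [-0.0, 0.0, -1.0]]
wrist_force: [1.8, 0.0, 2.0]
width: 0.291
gripper_force: 50.0
```

The foot is seated and the rod is sliding, with a net force of about 4 N. Now 1 mm steps, watching the force.

Emit:
servo_tool(
  xyz=[
    [0, 0, 0.03],
    [0, 0, 0.03],
    [0, 0, 0.03],
    [0, 0, 0.03],
    [0, 0, 0.03],
    [0, 0, 0],
  ],
  angular=[
    [0, 0, 0],
    [0, 0, 0],
    [0, 0, 0],
    [0, 0, 0],
    [0, 0, 0],
    [0, 0, 0],
  ],
)

```text
time: 13.35
ee_pos: [0.5065, -0.2108, 0.1366]
eef_rot: [[-0.923, -0.386, -0.0], [-0.386, 0.923, 0.0], [0.0, 0.0, -1.0]]
wrist_force: [0.9, 0.3, 3.4]
width: 0.295
gripper_force: 50.1
```

Emit:
servo_tool(
  xyz=[
    [0, 0, 0.03],
    [0, 0, 0.03],
    [0, 0, 0.03],
    [0, 0, 0],
  ],
  angular=[
    [0, 0, 0],
    [0, 0, 0],
    [0, 0, 0],
    [0, 0, 0],
  ],
)

```text
time: 13.85
ee_pos: [0.5064, -0.2108, 0.1339]
eef_rot: [[-0.923, -0.386, -0.0], [-0.386, 0.923, 0.0], [0.0, 0.0, -1.0]]
wrist_force: [1.3, -0.2, 2.4]
width: 0.293
gripper_force: 50.1
```

Emit:
servo_tool(
  xyz=[
    [0, 0, 0.03],
    [0, 0, 0.03],
    [0, 0, 0.03],
    [0, 0, 0],
  ],
  angular=[
    [0, 0, 0],
    [0, 0, 0],
    [0, 0, 0],
    [0, 0, 0],
  ],
)

```text
time: 14.35
ee_pos: [0.5064, -0.2107, 0.1312]
eef_rot: [[-0.923, -0.386, -0.0], [-0.386, 0.923, 0.0], [0.0, 0.0, -1.0]]
wrist_force: [1.1, 0.7, 2.0]
width: 0.289
gripper_force: 50.1
```

Emit:
servo_tool(
  xyz=[
    [0, 0, 0.03],
    [0, 0, 0.03],
    [0, 0, 0.03],
    [0, 0, 0],
  ],
  angular=[
    [0, 0, 0],
    [0, 0, 0],
    [0, 0, 0],
    [0, 0, 0],
  ],
)

```text
time: 14.85
ee_pos: [0.5064, -0.2108, 0.1285]
eef_rot: [[-0.923, -0.386, -0.0], [-0.386, 0.923, 0.0], [0.0, 0.0, -1.0]]
wrist_force: [2.5, 0.5, 2.6]
width: 0.29
gripper_force: 50.1
```

Emit:
servo_tool(
  xyz=[
    [0, 0, 0.03],
    [0, 0, 0.03],
    [0, 0, 0.03],
    [0, 0, 0],
  ],
  angular=[
    [0, 0, 0],
    [0, 0, 0],
    [0, 0, 0],
    [0, 0, 0],
  ],
)

```text
time: 15.35
ee_pos: [0.5064, -0.2108, 0.1258]
eef_rot: [[-0.923, -0.386, -0.0], [-0.386, 0.923, 0.0], [0.0, 0.0, -1.0]]
wrist_force: [1.8, 0.8, 2.3]
width: 0.293
gripper_force: 50.1
```

Emit:
servo_tool(
  xyz=[
    [0, 0, 0.03],
    [0, 0, 0.03],
    [0, 0, 0.03],
    [0, 0, 0],
  ],
  angular=[
    [0, 0, 0],
    [0, 0, 0],
    [0, 0, 0],
    [0, 0, 0],
  ],
)

```text
time: 15.85
ee_pos: [0.5064, -0.2108, 0.1231]
eef_rot: [[-0.923, -0.386, -0.0], [-0.386, 0.923, 0.0], [0.0, 0.0, -1.0]]
wrist_force: [2.1, 1.0, 2.9]
width: 0.286
gripper_force: 50.1
```

Emit:
servo_tool(
  xyz=[
    [0, 0, 0.03],
    [0, 0, 0.03],
    [0, 0, 0.03],
    [0, 0, 0],
  ],
  angular=[
    [0, 0, 0],
    [0, 0, 0],
    [0, 0, 0],
    [0, 0, 0],
  ],
)

```text
time: 16.35
ee_pos: [0.5065, -0.2109, 0.1216]
eef_rot: [[-0.923, -0.386, 0.001], [-0.386, 0.923, -0.0], [-0.0, -0.001, -1.0]]
wrist_force: [-0.1, 2.2, 8.1]
width: 0.291
gripper_force: 50.7
```

The rod has bottomed out: 8 N, and the TCP lags its command. I'll add about 1 mm and hold.

Emit:
servo_tool(
  xyz=[
    [0, 0, 0.03],
    [0, 0, 0.02],
    [0, 0, 0],
    [0, 0, 0],
    [0, 0, 0],
    [0, 0, 0],
    [0, 0, 0],
    [0, 0, 0],
    [0, 0, 0],
    [0, 0, 0],
    [0, 0, 0],
    [0, 0, 0],
  ],
  angular=[
    [0, 0, 0],
    [0, 0, 0],
    [0, 0, 0],
    [0, 0, 0],
    [0, 0, 0],
    [0, 0, 0],
    [0, 0, 0],
    [0, 0, 0],
    [0, 0, 0],
    [0, 0, 0],
    [0, 0, 0],
    [0, 0, 0],
  ],
)

```text
time: 17.85
ee_pos: [0.5067, -0.211, 0.1214]
eef_rot: [[-0.923, -0.386, 0.002], [-0.386, 0.923, -0.001], [-0.001, -0.001, -1.0]]
wrist_force: [-1.7, 3.3, 12.6]
width: 0.285
gripper_force: 51.4
```

Solid at 12.6 N with no further travel. I'll hold a little longer, ease off slightly and release.

Emit:
servo_tool(
  xyz=[
    [0, 0, 0],
    [0, 0, 0],
    [0, 0, 0],
    [0, 0, 0],
    [0, 0, -0.02],
    [0, 0, 0],
  ],
  angular=[
    [0, 0, 0],
    [0, 0, 0],
    [0, 0, 0],
    [0, 0, 0],
    [0, 0, 0],
    [0, 0, 0],
  ],
)

```text
time: 18.6
ee_pos: [0.5066, -0.211, 0.1215]
eef_rot: [[-0.923, -0.386, 0.001], [-0.386, 0.923, -0.001], [-0.001, -0.001, -1.0]]
wrist_force: [-0.9, 2.3, 11.2]
width: 0.29
gripper_force: 51.1
```

Emit:
servo_tool(
  xyz=[
    [0, 0, 0],
    [0, 0, 0],
    [0, 0, 0],
    [0, 0, 0],
    [0, 0, 0],
    [0, 0, 0],
    [0, 0, 0],
  ],
  angular=[
    [0, 0, 0],
    [0, 0, 0],
    [0, 0, 0],
    [0, 0, 0],
    [0, 0, 0],
    [0, 0, 0],
    [0, 0, 0],
  ],
  jaw=80,
)

```text
time: 19.48
ee_pos: [0.5064, -0.2108, 0.1197]
eef_rot: [[-0.923, -0.386, -0.0], [-0.386, 0.923, 0.0], [0.0, 0.0, -1.0]]
wrist_force: [1.0, 0.1, -0.5]
width: 0.936
gripper_force: 0.0
```

Emit:
servo_tool(
  xyz=[
    [0, 0, -0.1],
    [0, 0, -0.4],
    [0, 0, -0.8],
    [0, 0, -0.8],
    [0, 0, -0.8],
    [0, 0, -0.8],
    [0, 0, -0.4],
    [0, 0, 0],
    [0, 0, 0],
  ],
  angular=[
    [0, 0, 0],
    [0, 0, 0],
    [0, 0, 0],
    [0, 0, 0],
    [0, 0, 0],
    [0, 0, 0],
    [0, 0, 0],
    [0, 0, 0],
    [0, 0, 0],
  ],
)

```text
time: 20.6
ee_pos: [0.5061, -0.2106, 0.2415]
eef_rot: [[-0.923, -0.386, -0.002], [-0.386, 0.923, 0.001], [0.001, 0.001, -1.0]]
wrist_force: [0.3, -0.1, 0.7]
width: 0.935
gripper_force: 0.0
```

Run:
```python
from fit import *
s=read_state();print(s["time"],s["ee_pos"],s["width"],np.round(s["wrist_force"],1))
for c in("scene","top"):
    im=get_image(c);cv2.imwrite(f"pics/{c}4.png",im)
    print(c,[(np.round(r["xy"]).tolist(),round(r["p"],2)) for r in find_in("knob",c)],"exp",proj(c,(.5065,-.211,.1425)))
t=cv2.imread("pics/top4.png");s=cv2.imread("pics/scene4.png")
f=lambda im,x,y,w,h:cv2.resize(im[y:y+h,x:x+w],(400,300),interpolation=cv2.INTER_CUBIC)
cv2.imwrite("pics/crop5.png",np.hstack([f(t,350,130,160,120),f(s,150,160,160,120)]))
```

```text
20.6 [ 0.5061399  -0.21059842  0.24153678] 0.9354685561350179 [ 0.3 -0.1  0.7]
scene [([471.0, 270.0], 0.79), ([214.0, 226.0], 0.67)] exp [212.81797201 222.86345699]
top [([442.0, 206.0], 0.55)] exp [436.5669614  203.04829594]
```

View pics/crop5.png

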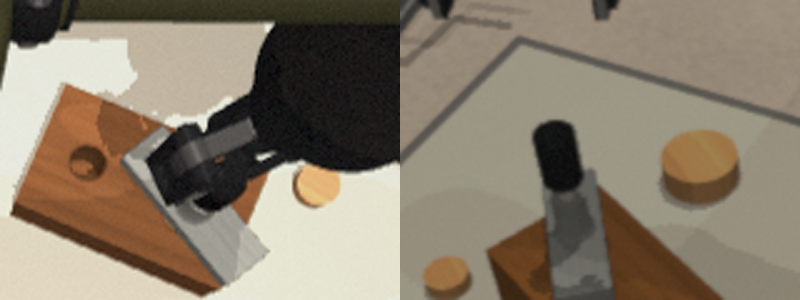

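The gauge stands flat on the mould and the gripper is clear above it. The knob is at scene (213,222), against the predicted (212.8,222.9) for the bottomed rod, so I'm handing in.

```bash
python3 -c "
from rig import *
print(finish_job())"
```

```text
the job is handed in; nothing more can be done
None
```

The job is handed in: the steel gauge stands released with its foot flat on the mould across the wide pocket and its rod on the floor. I held it there at about 12 N for well over a second; the pocket is roughly 41 mm deep.

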